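# Hang the soap basket on the board's hook, slide the board out to the mark and hold it

### The job

Hang the little soap basket by its handle on the hook at the end of the teak board and let go of it. Then slide the board straight out along its stand, over the drip tray, until its end edge (the wood, not the hook) is level with the marker post beside the tray. The board would tip there, so finish while still holding it by its rear grip, lying flat on the stand with the basket hanging free and still; leave the other things on the mat where they are and do not let the board tip.

Things in the scene. Friction and masses are not known exactly. Their poses are not given: they have to be found in the camera images.
- riser: Low dark rattan stand, fixed, four open legs under a flat top 160 (x) x 120 (y) mm, top surface 160 mm above the mat. Origin: centre of its foot on the mat. Its own x axis is the outward direction in which the board is to slide (roughly world -y, yaw varies); z up.
- board: Loose teak board 320 (x) x 100 (y) x 18 (z) mm, about 0.4 kg, lying on the stand along the stand's x, its underside 160 mm above the mat. Origin: centre of its underside; +x points outward to the end with the brass hook. At the start the outer end stands out 40 to 60 mm past the stand's top; past about 150 mm it tips unless held. A grip block stands on it near the rear end.
- board_end (a point): Middle of the upper edge of the board's outer end face (board x = 160, y = 0, z = 18 mm); axes as the board's. This is the edge that must come level with the mark.
- board_grip (a point): On the axis of the board's upright teak grip block (30 (x) x 22 (y) mm, 36 mm tall, at board x = -130 mm), 24 mm above the board's top (board z = 42 mm): a good TCP place to pinch it from above, fingers closing along the board's y. Axes as the board's.
- hook (a point): Middle of the hook's straight part, on the rod's axis (board x = 182, y = 0, z = 9 mm). The 8 mm round rod leaves the end face at x = 160, runs level to x = 200 and turns up, tip at x = 208, top 39 mm above the board's underside. An 8 mm bar resting in it has its axis 8 mm above this point. Axes as the board's.
- basket: Loose little rattan basket, soap fixed inside, 70 (x) x 84 (y) x 50 (z) mm, about 0.15 kg. Origin: centre of its underside. A stiff arched handle rises from its y sides to a bar along y. On the bar's middle stands a teak grip block 24 (x) x 20 (y) mm, from 132 to 164 mm up: pinch it from above, closing along y, TCP 158 mm above the underside. Same either way round.
- basket_bar (a point): Middle of the axis of the handle's top bar: 8 mm round rod, straight for 68 mm along y, 130 mm above the basket's underside (x = y = 0). Below it the arch is open, about 68 mm wide and 76 mm high down to the rim; the hook goes through it along the basket's x.
- tray: White ceramic drip tray, fixed, 120 (x) x 110 (y) x 14 mm, in front of the stand on its outward side, with the marker post beside it. Origin: centre of its underside; x is the outward direction, the same as the stand's.
- mark (a point): Top of the marker post, an upright teak rod 12 mm thick, 120 mm high, fixed beside the tray on its +y side (85 mm from the board's centre line, away from the robot, at tray x = -24 mm). x is the outward direction: the board's end is at the mark when the x of board_end in this frame is 0.
- dispenser: Bystander: empty white plastic pump dispenser with a lever top, 64 mm across, 155 mm tall. Origin: centre of its underside.
- soap_holder: Bystander: slatted teak soap holder, 110 x 75 x 23 mm. Origin: centre of its underside.
- nail_file: Bystander: steel nail file, 180 mm long, lying flat. Origin: on the mat, near its middle.
- cup: Bystander: blue plastic cup, 72 mm across, 85 mm tall. Origin: centre of its underside.
- comb: Bystander: wooden bead comb, 140 mm long, lying flat. Origin: on the mat, at its middle.
- jar: Bystander: round glass jar with a wooden lid, 60 mm across, 55 mm tall. Origin: centre of its underside.

How it is judged:
On the way:
1. the basket hangs by its handle on the board's hook, let go, before the board is slid out (its end less than 110 mm past the stand's top) (x of basket_bar in the frame of board between 0.16 and 0.212 m and y of basket_bar in the frame of board between -0.034 and 0.034 m and z of basket_bar in the frame of board between 0.006 and 0.03 m and contact force between basket and board above 0.3 N and contact force between the fingers and basket below 0.3 N and height (world z) of basket above 0.025 m and contact force between basket and tray below 0.1 N and contact force between basket and riser below 0.1 N and x of board_end in the frame of riser below 0.19 m), for 0.3 s.
At the end, for the whole second after the job is handed in: Board end edge within 10 mm of the post along the slide, board within 30 mm sideways and 7 deg of the stand, flat within 3 deg, still, held by the fingers (over 1.5 N); basket hangs in the hook by its bar, nearly still, clear of tray, stand and fingers (x of board_end in the frame of mark between -0.01 and 0.01 m and y of board in the frame of riser between -0.03 and 0.03 m and angle between the x axis of board and the x axis of riser, either way round below 0.12 rad and angle between board's own z axis and vertical below 0.05 rad and contact force between the fingers and board above 1.5 N and contact force between board and riser above 0.3 N and contact force between each of board, basket and tray below 0.1 N and linear speed of board below 0.02 m/s and linear speed of basket below 0.08 m/s and angle between basket's own z axis and vertical below 0.4 rad and x of basket_bar in the frame of board between 0.16 and 0.212 m and y of basket_bar in the frame of board between -0.034 and 0.034 m and z of basket_bar in the frame of board between 0.006 and 0.03 m and contact force between basket and board above 0.3 N and contact force between the fingers and basket below 0.3 N and height (world z) of basket above 0.025 m and contact force between basket and riser below 0.1 N); the arm keeps its last pose, push and grip.
It fails at once if the board tips by more than 14 degrees (angle between board's own z axis and vertical above 0.25 rad).
It fails at once if a bystander is moved by more than 30 mm (distance of any of dispenser, soap_holder, nail_file, cup, comb, jar from where it was at the start of the episode above 0.03 m).
It also fails if it takes over 64 s, if anything falls off the work surface, if the arm or the gripper's body presses on something with over 40 N, if the wrist force passes 120 N, or if a joint passes its speed limit or range.

### The arm

A 7-joint arm with a two-finger parallel gripper is mounted at the origin on the work surface. World frame = base frame: x ahead of the robot, y to its left, z up, the work surface at z = 0. Lengths are in m, angles in rad, forces in N, time in s.
With the tool pointing down it reaches from about 0.4 to 0.925 m from the base axis. Payload 5.6 kg.
Tool frame: the origin (TCP) lies between the finger pads, 19 mm behind the fingertips; this is the grasp point; z points along the fingers, y is the line along which they close (so a half turn about z gives the same grasp; the last joint's range is limited). The gripper opens to 85 mm and grips with 20 to 120 N. Pads are 22 mm wide; open, the fingers measure 114 mm over their backs; the gripper's body (76 mm by 85 mm) begins 54 mm behind the grasp point. The pads swing forward as they close: fully open they stand 13 mm farther back than shut.
Start: joints at [1.273, 0.468, -0.012, 1.603, 0.006, 1.071, -0.056], TCP at [0.164, -0.629, 0.25] pointing down, gripper open.
Joint ranges: [-2.53, 2.53], [-0.31, 2.02], [-1.57, 1.55], [0.28, 2.44], [-1.29, 4.43], [0.15, 1.84], [-2.92, 2.92]. Speed limits (rad/s): [2.57, 2.57, 3.14, 3.14, 3.14, 3.14, 3.14].

### API

Orientations are given as a 3x3 rotation matrix whose columns are the frame's x, y, z axes.
In Python, from bench import * gives the robot as it stands. The module is installed in compiled form; this text tells all that it offers.
- The arm moves only by the tool play_rows, never from a script. Its argument "commands" is one flat list of numbers, 5 for each row, row after row: the closure, from 0 (fully open) to 1 (shut), then the shift along the tool's x, y, z in m, then the turn about the tool's z in rad. In form: [jaw, x, y, z, roll, jaw, x, y, z, roll, ...]. A call has 1 to 12 rows; each row shifts and turns the commanded pose from where the row before left it, along the tool's axes as they then stand; what a row does not reach is not made up. A row lasts 1/8 s, in which the tool goes at most 62.5 mm and 10.7 degrees, less where a joint would pass 70% of its speed; a pose out of reach is approached as far as the arm can. A call with a gripper value outside its range is refused whole. The fingers move at their own pace and stop on an object; "newtons" is the grip in N (left out, the last holds). Time passes only in rows, so rows that do not move let the fingers close. It gives the time, the measured TCP pose, the force, the opening and the grip force at its end, in the units of the state.
- get_state(): the state, without advancing time (a new reading comes with each control period).
- read_camera(name): name is "scene" or "top" or "wrist"; returns the picture (400x640x3 uint8, blue, green, red); there is no depth.
- calibration(name): a dict with "K" (3x3 intrinsics, pixels), "k1" (the pictures are not rectified: a ray, as slopes to the right and down, at radius r is drawn at 1 + k1 r^2 times it, then the intrinsics apply), "origin" and "attitude" of the camera in the world. Camera axes: x right, y down, z forward; pixel columns grow to the right and rows downward; lengths in m; the calibration is good to about 2 mm. A picture is of the moment at which its call begins: read the wrist's pose just before it. calibration takes no time and is no camera call; for the wrist camera it gives the pose at the moment of the call.
- close_job(): hands the job in; it is judged then, once.
The state is a dict: "clock": time; "joint_positions": joint angles; "joint_vel": joint speeds; "tau": joint torques, N m; "tcp_pos": TCP position; "orientation": TCP orientation; "force": force on the tool from outside, world axes, zero at the start; "wrist_torque": the same for the moment, N m; "finger_gap": finger opening in m; "grip_force": force on a finger pad.
Only numpy, scipy, OpenCV 4.12 (cv2) and the standard library are available. Lean on these libraries where they do the work, as an engineer would, in place of code of your own. Each camera call takes 0.05 s, during which the arm holds its last target. There are 200 camera calls.

## Working session

There is one attempt and no reset: what is moved stays moved. The work goes in short steps, Python scripts to look and compute and a tool call to move; the robot and the scene stay as the last step left them, time stands still between calls to the robot, and variables do not carry over. Pictures are saved under pics/ and viewed, at most 12 in all, crops included, and the job is handed in when it is done.

Besides the shell and the picture viewer there is one more tool, called after ">>>" by a JSON object that holds its "name" and its "arguments". play_rows: Moves the arm, as the interface text tells. Its arguments: {"type":"object","properties":{"commands":{"type":"array"},"newtons":{"type":"number"}},"required":["commands"]}

```bash
mkdir -p pics; cat > h.py <<'E'
from bench import *
import numpy as np, cv2
def ray(cal,u,v):
    K=np.array(cal["K"]);k1=cal["k1"]
    d=np.array([(u-K[0,2])/K[0,0],(v-K[1,2])/K[1,1]]);s=d.copy()
    for _ in range(30): s=d/(1+k1*(s@s))
    R=np.array(cal["attitude"]);r=R@np.array([s[0],s[1],1.0])
    return np.array(cal["origin"]),r/np.linalg.norm(r)
def plane(cal,u,v,z):
    o,r=ray(cal,u,v);return o+r*(z-o[2])/r[2]
def cross(*rs):
    A=np.zeros((3,3));b=np.zeros(3)
    for o,r in rs:
        P=np.eye(3)-np.outer(r,r);A+=P;b+=P@o
    p=np.linalg.solve(A,b)
    return p,[float(np.linalg.norm((np.eye(3)-np.outer(r,r))@(p-o))) for o,r in rs]
def proj(cal,p):
    K=np.array(cal["K"]);c=np.array(cal["attitude"]).T@(np.array(p)-cal["origin"])
    s=c[:2]/c[2];s=s*(1+cal["k1"]*(s@s));return K[0,0]*s[0]+K[0,2],K[1,1]*s[1]+K[1,2]
E
python3 - <<'E'
from h import *
np.set_printoptions(precision=4,suppress=True)
for n in("scene","top","wrist"):
    c=calibration(n);im=read_camera(n);cv2.imwrite(f"pics/{n}0.png",im);print(n,c)
s=get_state();print(s["tcp_pos"],s["orientation"],s["clock"])
E
```

```text
scene {'K': array([[469.6029,   0.    , 320.0629],
       [  0.    , 469.6029, 202.5982],
       [  0.    ,   0.    ,   1.    ]]), 'k1': -0.10258197082399188, 'origin': array([ 1.3268, -0.4142,  1.2164]), 'attitude': array([[ 0.466 ,  0.6894, -0.5546],
       [ 0.8848, -0.3604,  0.2954],
       [ 0.0038, -0.6283, -0.7779]])}
top {'K': array([[499.5029,   0.    , 317.9247],
       [  0.    , 499.5029, 198.4629],
       [  0.    ,   0.    ,   1.    ]]), 'k1': -0.01316055565341966, 'origin': array([0.4444, 0.0088, 1.409 ]), 'attitude': array([[-0.0076, -0.996 ,  0.0894],
       [-0.9998,  0.0062, -0.0163],
       [ 0.0156, -0.0895, -0.9959]])}
wrist {'K': array([[312.4598,   0.    , 324.2228],
       [  0.    , 312.4598, 198.7458],
       [  0.    ,   0.    ,   1.    ]]), 'k1': -0.048156426306710506, 'origin': array([ 0.2382, -0.6079,  0.3722]), 'attitude': array([[ 0.2527, -0.9218, -0.2939],
       [-0.9675, -0.241 , -0.0761],
       [-0.0007,  0.3036, -0.9528]])}
[ 0.1636 -0.6286  0.2492] [[ 0.9677  0.2519 -0.0005]
 [ 0.2519 -0.9677  0.0013]
 [-0.0001 -0.0014 -1.    ]] 0.15
```

View pics/scene0.png

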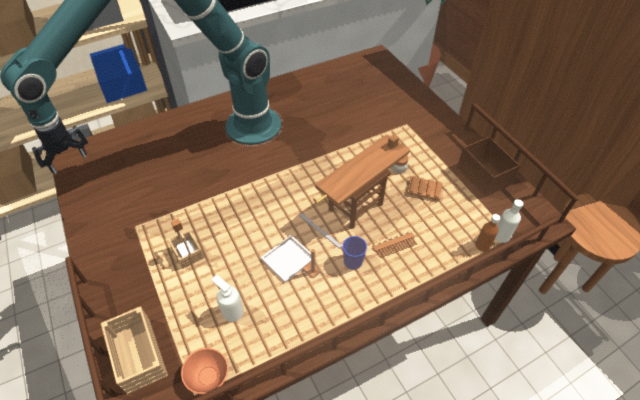

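View pics/top0.png

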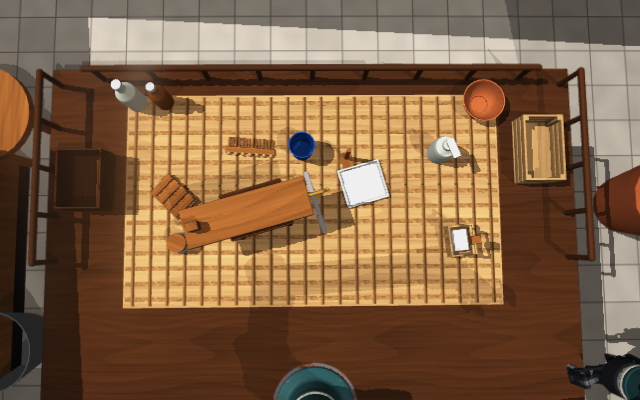

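The top view shows the basket near (460,238), the board from (180,232) to (312,190) with its hook near (322,190), the tray at (363,183) and the post near (346,158). I'll enlarge these areas for exact pixels.

```bash
python3 - <<'E'
from h import *
t=cv2.imread("pics/top0.png");s=cv2.imread("pics/scene0.png")
def crop(im,x0,y0,w,h,f):
    c=cv2.resize(im[y0:y0+h,x0:x0+w],None,fx=f,fy=f,interpolation=cv2.INTER_CUBIC)
    for x in range(x0-x0%10+10,x0+w,10): cv2.line(c,((x-x0)*f,0),((x-x0)*f,6 if x%50 else 16),(255,0,255),1)
    for y in range(y0-y0%10+10,y0+h,10): cv2.line(c,(0,(y-y0)*f),(6 if y%50 else 16,(y-y0)*f),(255,0,255),1)
    return c
a=crop(t,160,140,240,110,3); b=crop(s,300,120,130,115,3);c=crop(s,150,200,130,65,3)
cv2.imwrite("pics/c1.png",a)
w=np.zeros((600,790,3),np.uint8);w[:345,:390]=b;w[:195,395:785]=c
d=crop(t,430,210,70,55,5);w[350:350+243,:350]=d[:243]
e=crop(s,255,230,80,60,4);w[200:440,395:715]=e
cv2.imwrite("pics/c2.png",w)
E
```

```text
(no output)
```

View pics/c1.png

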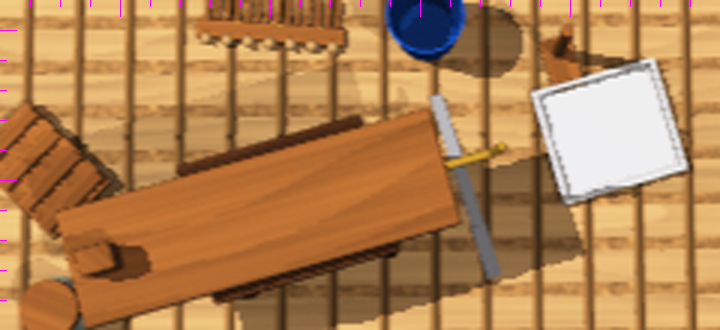

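View pics/c2.png

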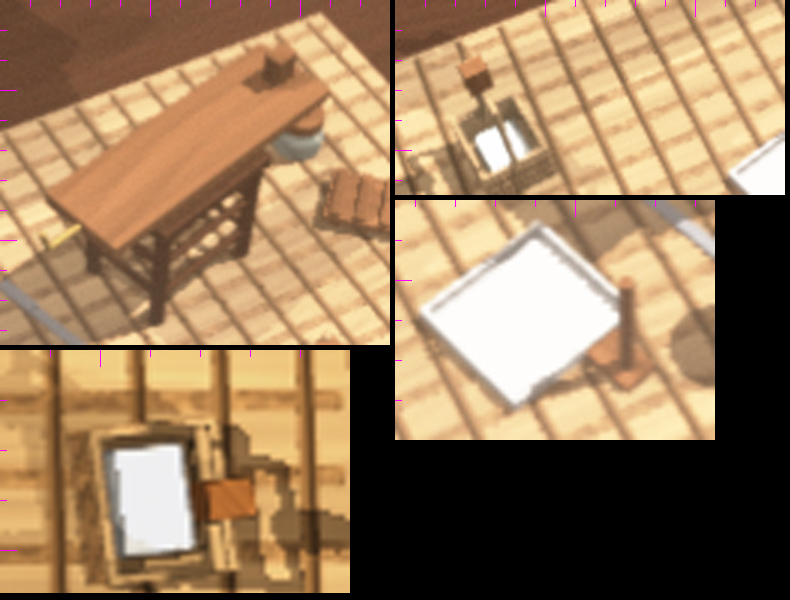

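```bash
python3 - <<'E'
from h import *
np.set_printoptions(precision=4,suppress=True)
t=calibration("top");s=calibration("scene")
def x(n,a,b): p,e=cross(ray(t,*a),ray(s,*b));print(n,p,np.round(e,4));return p
x("outer far",(303.3,176.7),(339.3,203.3));x("outer near",(313.3,213.3),(316,185))
x("rear far",(179,211),(409.3,148.3));x("hooktip",(327.7,189.3),(314,198.7))
x("post",(348.3,150.5),(313,250));x("bblock",(476,240),(176.2,221.7))
P=[plane(t,*q,.178)[:2] for q in((303.3,176.7),(313.3,213.3),(179,211),(187.3,249.3))]
print("corners",np.array(P))
P=np.array(P)
d=(P[0]+P[1]-P[2]-P[3])/2;print("len",np.linalg.norm(d),"yaw",np.degrees(np.arctan2(d[1],d[0])),"w",np.linalg.norm(P[0]-P[1]))
im=read_camera("top")
hsv=cv2.cvtColor(im,cv2.COLOR_BGR2HSV);m=((hsv[...,1]<40)&(hsv[...,2]>200)).astype(np.uint8)
for r,z in(((335,155,60,60),.014),((445,220,35,40),.04)):
    q=np.zeros_like(m);x0,y0,w,h=r;q[y0:y0+h,x0:x0+w]=m[y0:y0+h,x0:x0+w]
    c=max(cv2.findContours(q,0,2)[0],key=cv2.contourArea);b=cv2.boxPoints(cv2.minAreaRect(c))
    B=np.array([plane(t,*p,z)[:2] for p in b]);print("rect",b.tolist(),B,B.mean(0),[np.degrees(np.arctan2(*(B[i+1]-B[i])[::-1])) for i in(0,1)],[np.linalg.norm(B[i+1]-B[i]) for i in (0,1)])
print("bblock plane",plane(t,476,240,.164))
E
```

```text
outer far [0.6109 0.0267 0.1746] [0.0023 0.0023]
outer near [0.5189 0.0013 0.174 ] [0.0009 0.0009]
rear far [0.5257 0.3295 0.1824] [0.0003 0.0003]
hooktip [ 0.5763 -0.0346  0.1926] [0.0006 0.0006]
post [ 0.6856 -0.0933  0.1191] [0.0006 0.0006]
bblock [ 0.4496 -0.4056  0.1635] [0.0004 0.0004]
corners [[0.6094 0.0247]
 [0.5183 0.0005]
 [0.5261 0.3309]
 [0.4321 0.3091]]
len 0.3189155892960977 yaw -74.59247615227902 w 0.0943410099626596
rect [[336.84906005859375, 170.47171020507812], [377.92449951171875, 158.73587036132812], [388.49053955078125, 195.71701049804688], [347.41510009765625, 207.45285034179688]] [[ 0.6486 -0.0679]
 [ 0.6815 -0.1846]
 [ 0.5762 -0.2125]
 [ 0.5439 -0.0964]] [ 0.6125 -0.1404] [np.float64(-74.25111415428891), np.float64(-165.192669904487)] [np.float64(0.12129274965766433), np.float64(0.10895081571765004)]
rect [[452.65850830078125, 229.92677307128906], [465.5, 228.4999542236328], [467.768310546875, 248.9145965576172], [454.92681884765625, 250.34141540527344]] [[ 0.4781 -0.3835]
 [ 0.4818 -0.4192]
 [ 0.4258 -0.4236]
 [ 0.4222 -0.388 ]] [ 0.452  -0.4036] [np.float64(-84.16430161345394), np.float64(-175.51685552115526)] [np.float64(0.03589104327455622), np.float64(0.05615212393702369)]
bblock plane [ 0.4495 -0.4059  0.164 ]
```

>>> {"name": "play_rows", "arguments": {"commands": [0.2,0.042,-0.018,0,0,0.2,0.042,-0.018,0,0,0.2,0.042,-0.018,0,0,0.2,0.042,-0.018,0,0,0.2,0.042,-0.018,0,0,0.2,0.042,-0.018,0,0,0.2,0.042,-0.018,0,0,0.2,0.039,-0.018,0,0,0.2,0,0,0,-0.17,0.2,0,0,0,-0.17,0.2,0,0,0,-0.17,0.2,0,0,0,-0.17], "newtons": 40}}

```text
clock: 1.7
tcp_pos: [0.4497, -0.4057, 0.2498]
orientation: [[0.589, 0.808, -0.0], [0.808, -0.589, 0.0], [-0.0, -0.0, -1.0]]
force: [-0.0, -0.0, -0.2]
finger_gap: 0.0687
grip_force: 0.0
```

>>> {"name": "play_rows", "arguments": {"commands": [0.2,0,0,0,-0.17,0.2,0,0,0,-0.17,0.2,0,0,0,-0.17,0.2,0,0,0,-0.17,0.2,0,0,0,-0.045,0.2,0,0,0,0,0.2,0,0,0,0]}}

```text
clock: 2.58
tcp_pos: [0.4497, -0.4058, 0.2499]
orientation: [[-0.088, 0.996, -0.0], [0.996, 0.088, 0.0], [0.0, -0.0, -1.0]]
force: [-0.1, 0.1, 0.3]
finger_gap: 0.0683
grip_force: 0.0
```

```bash
python3 - <<'E'
from h import *
np.set_printoptions(precision=4,suppress=True)
s=get_state();print(s["tcp_pos"],s["orientation"],s["clock"],s["finger_gap"])
c=calibration("wrist");im=read_camera("wrist");print(c["origin"],proj(c,(.4495,-.4057,.164)));cv2.imwrite("pics/w1.png",im)
np.savez("w1.npz",o=c["origin"],a=c["attitude"])
E
```

```text
[ 0.4497 -0.4058  0.2499] [[-0.0879  0.9961 -0.0002]
 [ 0.9961  0.0879  0.    ]
 [ 0.     -0.0002 -1.    ]] 2.575 0.06833318848730473
[ 0.442  -0.327   0.3729] (np.float64(324.78509679427015), np.float64(215.04974678381276))
```

View pics/w1.png

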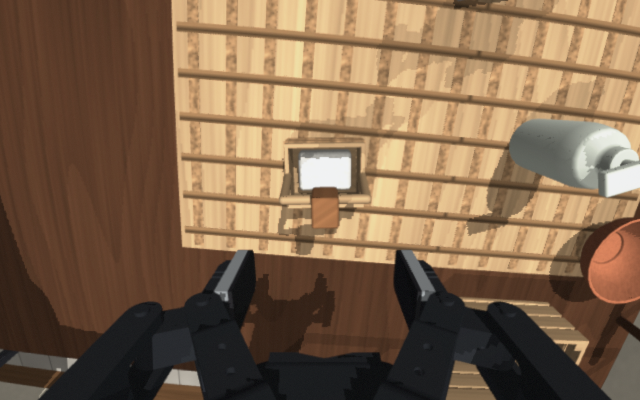

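The wrist view shows the block's top face near (325,213), against a predicted (325,215), and the basket square to the fingers. Descending and grasping.

>>> {"name": "play_rows", "arguments": {"commands": [0.2,0,0,0.03,0,0.2,0,0,0.03,0,0.2,0,0,0.02,0,0.2,0,0,0.01,0,0.2,0,0,0,0,1,0,0,0,0,1,0,0,0,0,1,0,0,0,0,1,0,0,0,0,1,0,0,0,0,1,0,0,0,0], "newtons": 40}}

```text
clock: 4.0
tcp_pos: [0.4502, -0.4062, 0.1608]
orientation: [[-0.089, 0.996, 0.001], [0.996, 0.089, -0.001], [-0.001, 0.001, -1.0]]
force: [0.5, 0.6, 6.7]
finger_gap: 0.0188
grip_force: 41.6
```

>>> {"name": "play_rows", "arguments": {"commands": [1,0,0,-0.015,0,1,0,0,-0.02,0,1,0,0,-0.03,0,1,0,0,-0.03,0,1,0,0,-0.02,0,1,0,0,0,0,1,0,0,0,0]}}

```text
clock: 4.88
tcp_pos: [0.4493, -0.4055, 0.2745]
orientation: [[-0.089, 0.996, -0.001], [0.996, 0.089, 0.001], [0.001, -0.001, -1.0]]
force: [-0.1, -0.5, -2.4]
finger_gap: 0.0193
grip_force: 40.6
```

>>> {"name": "play_rows", "arguments": {"commands": [1,0.015,0.008,0,0,1,0.03,0.016,0,0,1,0.034,0.019,0,0,1,0.034,0.019,0,0,1,0.034,0.019,0,0,1,0.034,0.019,0,0,1,0.034,0.019,0,0,1,0.034,0.019,0,0,1,0.03,0.016,0,0,1,0.019,0.01,0,0,1,0.01,0.005,0,0,1,0,0,0,-0.1]}}

```text
clock: 6.38
tcp_pos: [0.5906, -0.0822, 0.2745]
orientation: [[-0.192, 0.981, -0.001], [0.981, 0.192, 0.0], [0.001, -0.001, -1.0]]
force: [0.7, -0.7, -2.8]
finger_gap: 0.0194
grip_force: 40.6
```

>>> {"name": "play_rows", "arguments": {"commands": [1,0,0,0,-0.08,1,0,0,0,0,1,0,0,0,0,1,0,0,0,0]}}

```text
clock: 6.88
tcp_pos: [0.5906, -0.0841, 0.2749]
orientation: [[-0.265, 0.964, -0.0], [0.964, 0.265, -0.0], [-0.0, -0.0, -1.0]]
force: [0.4, 0.1, -1.8]
finger_gap: 0.0191
grip_force: 40.6
```

```bash
python3 - <<'E'
from h import *
np.set_printoptions(precision=4,suppress=True)
s=get_state();print(s["tcp_pos"],s["orientation"],s["clock"],s["finger_gap"])
c=calibration("wrist");im=read_camera("wrist");print(c["origin"])
u=np.array([.2672,-.9636]);n=np.array([.9636,.2672]);E=np.array([.5639,.0126])
for l,a,b,z in(("tip",48,0,.199),("rod160",0,0,.169),("far",0,50,.178),("near",0,-50,.178)):print(l,proj(c,(*(E+a*u*1e-3+b*n*1e-3),z)))
cv2.imwrite("pics/w2.png",im);np.savez("w2.npz",o=c["origin"],a=c["attitude"])
E
```

```text
[ 0.5906 -0.0841  0.2749] [[-0.2648  0.9643 -0.0002]
 [ 0.9643  0.2648 -0.0001]
 [-0.0001 -0.0003 -1.    ]] 6.875 0.019051806582075396
[ 0.5692 -0.0078  0.3979]
tip (np.float64(324.71333894855576), np.float64(143.55744812067056))
rod160 (np.float64(324.5422733340662), np.float64(67.26687229421353))
far (np.float64(400.59232066253116), np.float64(66.17850420590176))
near (np.float64(248.5285570597142), np.float64(66.45658341872459))
```

View pics/w2.png

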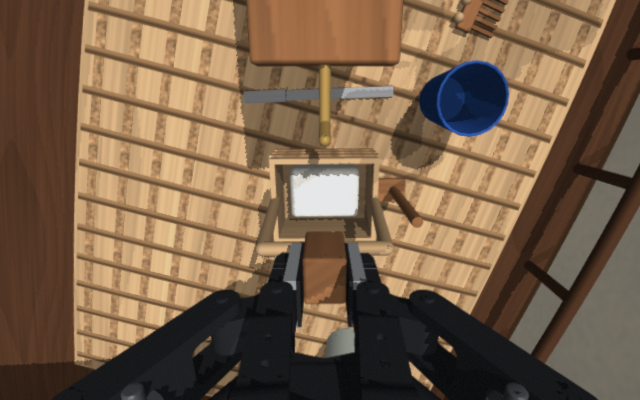

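The hook tip is at (325,141) and the board edge on row 64, within 2 px of prediction, and the basket hangs square in line with the hook. I'll move in over the tip, then lower.

>>> {"name": "play_rows", "arguments": {"commands": [1,0,0,0.015,0,1,0,0,0.01,0,1,0.01,0,0,0,1,0.016,0,0,0,1,0.016,0,0,0,1,0.016,0,0,0,1,0.012,0,0,0,1,0.008,0,0,0,1,0,0,0,0,1,0,0,0,0]}}

```text
clock: 8.18
tcp_pos: [0.5701, -0.0095, 0.2499]
orientation: [[-0.265, 0.964, -0.0], [0.964, 0.265, -0.0], [-0.0, -0.0, -1.0]]
force: [-0.1, 0.2, -1.4]
finger_gap: 0.019
grip_force: 40.6
```

>>> {"name": "play_rows", "arguments": {"commands": [1,0,0,0.01,0,1,0,0,0.01,0,1,0,0,0.01,0,1,0,0,0.006,0,1,0,0,0.004,0,1,0,0,0,0,1,0,0,0,0]}}

```text
clock: 9.05
tcp_pos: [0.5702, -0.0087, 0.2102]
orientation: [[-0.266, 0.964, 0.001], [0.964, 0.266, -0.0], [-0.0, 0.0, -1.0]]
force: [0.1, -0.4, -0.8]
finger_gap: 0.0192
grip_force: 40.6
```

>>> {"name": "play_rows", "arguments": {"commands": [1,0,0,0.001,0,1,0,0,0.001,0,1,0,0,0,0,1,0,0,0,0]}}

```text
clock: 9.55
tcp_pos: [0.57, -0.0088, 0.208]
orientation: [[-0.266, 0.964, -0.0], [0.964, 0.266, -0.0], [-0.0, -0.0, -1.0]]
force: [-0.4, -0.1, -1.4]
finger_gap: 0.0193
grip_force: 40.6
```

```bash
python3 - <<'E'
from h import *
s=cv2.resize(read_camera("scene")[140:240,270:400],None,fx=3,fy=3,interpolation=2)
w=cv2.resize(read_camera("wrist"),None,fx=.62,fy=.62,interpolation=3)
o=np.zeros((300,390+397,3),np.uint8);o[:,:390]=s;o[:248,390:]=w[:,:397];cv2.imwrite("pics/m1.png",o)
E
```

```text
(no output)
```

View pics/m1.png

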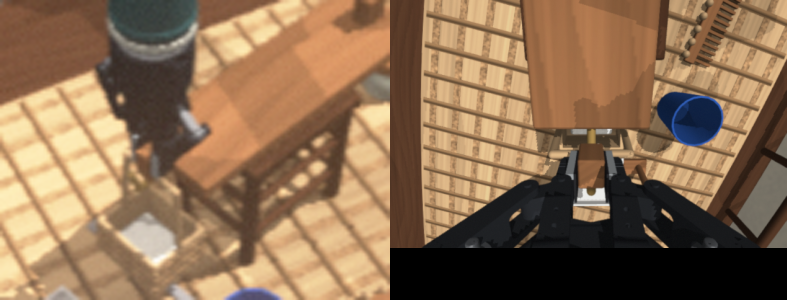

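The pictures show the hook passing under the block through the arch, its tip showing on the near side. The force shows no contact yet, so I'll lower a little more.

>>> {"name": "play_rows", "arguments": {"commands": [1,0,0,0.001,0,1,0,0,0.001,0,1,0,0,0,0,1,0,0,0,0]}}

```text
clock: 10.15
tcp_pos: [0.5702, -0.0088, 0.2063]
orientation: [[-0.266, 0.964, 0.001], [0.964, 0.266, -0.0], [-0.0, 0.001, -1.0]]
force: [-1.7, -1.2, 5.6]
finger_gap: 0.0192
grip_force: 41.5
```

>>> {"name": "play_rows", "arguments": {"commands": [0.7,0,0,-0.0005,0,0.6,0,0,0,0,0.5,0,0,0,0,0.4,0,0,0,0,0.35,0,0,0,0,0.35,0,0,0,0], "newtons": 30}}

```text
clock: 10.9
tcp_pos: [0.57, -0.0088, 0.2064]
orientation: [[-0.266, 0.964, -0.0], [0.964, 0.266, -0.0], [-0.0, -0.0, -1.0]]
force: [0.4, 0.5, -0.1]
finger_gap: 0.0553
grip_force: 0.0
```

>>> {"name": "play_rows", "arguments": {"commands": [0.35,0,0,-0.01,0,0.35,0,0,-0.02,0,0.35,0,0,-0.03,0,0.35,0,0,-0.03,0,0.35,0,0,-0.02,0,0.35,0,0,0,0]}}

```text
clock: 11.65
tcp_pos: [0.5709, -0.0086, 0.3186]
orientation: [[-0.266, 0.964, 0.004], [0.964, 0.266, -0.0], [-0.002, 0.004, -1.0]]
force: [-0.5, -0.5, -0.1]
finger_gap: 0.0554
grip_force: 0.0
```

```bash
python3 - <<'E'
from h import *
np.set_printoptions(precision=4,suppress=True)
im=read_camera("wrist");s=read_camera("scene");t=read_camera("top");cv2.imwrite("pics/t2.png",t);cv2.imwrite("pics/s2.png",s)
o=np.zeros((500,790,3),np.uint8);o[:250,:400]=cv2.resize(im,(400,250),interpolation=3)
o[:250,400:790]=cv2.resize(s[130:230,270:426],(390,250),interpolation=2)
o[250:500,:600]=cv2.resize(t[160:260,160:400],(600,250),interpolation=2);cv2.imwrite("pics/m2.png",o)
E
```

```text
(no output)
```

View pics/m2.png

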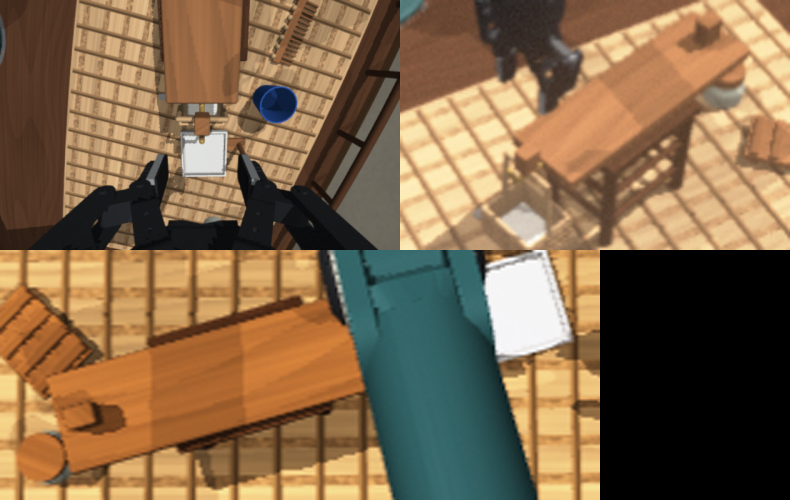

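The basket hangs on the hook, let go. Next I'll move along the board to the rear grip, looking from two places on the way.

>>> {"name": "play_rows", "arguments": {"commands": [0.35,0.02,0,0,0,0.35,0.04,0,0,0,0.35,0.05,0,0,0,0.35,0.05,0,0,0,0.35,0.04,0,0,0,0.35,0.02,0,0,0,0.35,0,0,0,0,0.35,0,0,0,0]}}

```text
clock: 12.8
tcp_pos: [0.5115, 0.2027, 0.316]
orientation: [[-0.265, 0.964, -0.001], [0.964, 0.265, -0.001], [-0.001, -0.001, -1.0]]
force: [1.1, -0.3, 0.2]
finger_gap: 0.0552
grip_force: 0.0
```

```bash
python3 - <<'E'
from h import *
np.set_printoptions(precision=4,suppress=True)
s=get_state();print(s["tcp_pos"]);c=calibration("wrist");im=read_camera("wrist")
cv2.imwrite("pics/w3.png",im);np.savez("w3.npz",o=c["origin"],a=c["attitude"])
u=np.array([.2672,-.9636]);n=np.array([.9636,.2672]);E=np.array([.5636,.0138]);G=E-.29*u
for z in(.178,.214):print([np.round(proj(c,(*(G+a*u+b*n),z)),1) for a,b in((.015,.011),(.015,-.011),(-.015,-.011),(-.015,.011))])
print(cross(ray(calibration("top"),190,224.4),ray(calibration("scene"),393.2,137.2)),G)
E
```

```text
[0.5115 0.2027 0.316 ]
[array([338.1,  99.4]), array([310.6,  99.5]), array([310. ,  59.3]), array([338.5,  59.2])]
[array([340.2,  99.5]), array([308.3,  99.5]), array([307.7,  52.7]), array([340.8,  52.6])]
(array([0.4899, 0.291 , 0.2172]), [0.0033115677424418975, 0.0033115677424418763]) [0.4861 0.2932]
```

View pics/w3.png

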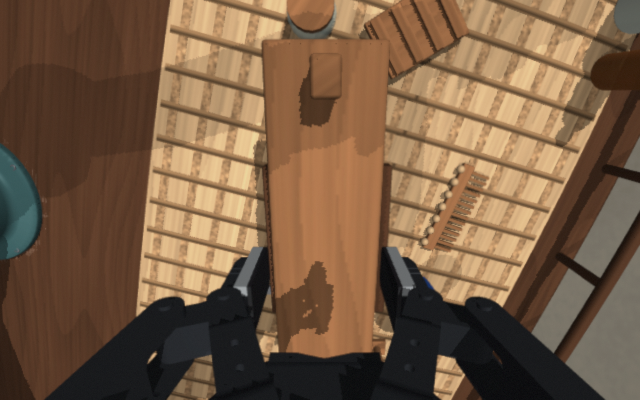

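The block's top face spans (310–342, 53–99), about 1 mm sideways of prediction. Going over it, then down and gripping.

>>> {"name": "play_rows", "arguments": {"commands": [0.35,0.03,0.001,0,0,0.35,0.04,0,0,0,0.35,0.024,0,0,0,0.35,0,0,0.03,0,0.35,0,0,0.035,0,0.35,0,0,0.03,0,0.35,0,0,0.013,0,0.35,0,0,0.006,0,0.35,0,0,0,0,0.35,0,0,0,0]}}

```text
clock: 14.1
tcp_pos: [0.4881, 0.2946, 0.2035]
orientation: [[-0.266, 0.964, 0.002], [0.964, 0.266, 0.001], [0.0, 0.002, -1.0]]
force: [-0.8, -0.5, -0.2]
finger_gap: 0.0554
grip_force: 0.0
```

>>> {"name": "play_rows", "arguments": {"commands": [0.5,0,0,0,0,0.65,0,0,0,0,1,0,0,0,0,1,0,0,0,0,1,0,0,0,0,1,0,0,0,0], "newtons": 60}}

```text
clock: 14.85
tcp_pos: [0.4876, 0.2943, 0.2029]
orientation: [[-0.265, 0.964, 0.0], [0.964, 0.265, 0.0], [-0.0, 0.0, -1.0]]
force: [-1.5, -0.2, 5.0]
finger_gap: 0.021
grip_force: 61.2
```

>>> {"name": "play_rows", "arguments": {"commands": [1,-0.001,0,0,0,1,-0.002,0,0,0,1,-0.003,0,0,0,1,-0.004,0,0,0,1,-0.005,0,0,0,1,-0.005,0,0,0,1,-0.005,0,0,0,1,-0.005,0,0,0,1,-0.005,0,0,0,1,-0.005,0,0,0,1,-0.005,0,0,0,1,-0.005,0,0,0]}}

```text
clock: 16.35
tcp_pos: [0.5005, 0.2481, 0.2029]
orientation: [[-0.268, 0.963, 0.001], [0.963, 0.268, 0.003], [0.003, 0.001, -1.0]]
force: [-2.2, 5.4, 3.5]
finger_gap: 0.0209
grip_force: 61.1
```

>>> {"name": "play_rows", "arguments": {"commands": [1,-0.005,0,0,0,1,-0.005,0,0,0,1,-0.005,0,0,0,1,-0.005,0,0,0,1,-0.005,0,0,0,1,-0.005,0,0,0,1,-0.005,0,0,0,1,-0.005,0,0,0,1,-0.005,0,0,0,1,-0.005,0,0,0,1,-0.005,0,0,0,1,-0.005,0,0,0]}}

```text
clock: 17.85
tcp_pos: [0.5166, 0.1907, 0.2032]
orientation: [[-0.268, 0.963, 0.001], [0.963, 0.268, 0.004], [0.003, 0.002, -1.0]]
force: [-1.1, 7.1, 4.8]
finger_gap: 0.0212
grip_force: 61.3
```

>>> {"name": "play_rows", "arguments": {"commands": [1,-0.005,0,0,0,1,-0.004,0,0,0,1,-0.003,0,0,0,1,-0.002,0,0,0,1,-0.001,0,0,0,1,0,0,0,0,1,0,0,0,0,1,0,0,0,0,1,0,0,0,0,1,0,0,0,0]}}

```text
clock: 19.1
tcp_pos: [0.5207, 0.1764, 0.2032]
orientation: [[-0.268, 0.964, 0.001], [0.964, 0.268, 0.004], [0.003, 0.002, -1.0]]
force: [-1.1, 6.6, 5.7]
finger_gap: 0.021
grip_force: 61.4
```

```bash
python3 - <<'E'
from h import *
np.set_printoptions(precision=4,suppress=True)
s=read_camera("scene");t=read_camera("top");cv2.imwrite("pics/t3.png",t);cv2.imwrite("pics/s3.png",s)
def crop(im,x0,y0,w,h,f):
    c=cv2.resize(im[y0:y0+h,x0:x0+w],None,fx=f,fy=f,interpolation=cv2.INTER_CUBIC)
    for x in range(x0-x0%10+10,x0+w,10): cv2.line(c,((x-x0)*f,0),((x-x0)*f,6 if x%50 else 16),(255,0,255),1)
    for y in range(y0-y0%10+10,y0+h,10): cv2.line(c,(0,(y-y0)*f),(6 if y%50 else 16,(y-y0)*f),(255,0,255),1)
    return c
o=np.zeros((560,800,3),np.uint8);o[:,:400]=crop(t,320,140,100,140,4);o[:,400:]=crop(s,240,150,100,140,4);cv2.imwrite("pics/m3.png",o)
E
```

```text
(no output)
```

View pics/m3.png

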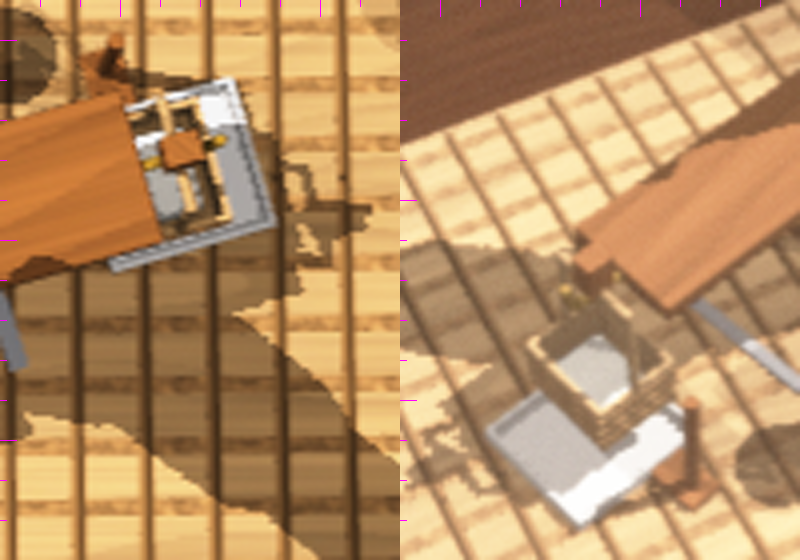

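```bash
python3 - <<'E'
from h import *
np.set_printoptions(precision=4,suppress=True)
t=calibration("top");s=calibration("scene");u=np.array([.267,-.964]);n=np.array([.964,.267])
f=plane(t,350.75,163.25,.178)[:2];g=plane(t,360,200,.178)[:2];e=(f+g)/2
print("top end",f,g,e,e@u)
f2=plane(s,308,227.5,.178)[:2];g2=plane(s,284.25,208.75,.178)[:2];print("scene end",f2,g2,(f2+g2)/2@u)
print(cross(ray(t,350.75,163.25),ray(s,308,227.5)),cross(ray(t,360,200),ray(s,284.25,208.75)))
p=cross(ray(t,348.3,150.5),ray(s,312.8,250))
print("mark",p[0],p[0][:2]@u,plane(t,348.3,150.5,.12)[:2]@u,plane(s,312.8,250,.12)[:2]@u)
# tray from clean first picture
print("mark by tray",(np.array([.6125,-.1404])-.024*u+.085*n)@u)
print("end by slide",(np.array([.5636,.0138])@u)+.1225)
E
```

```text
top end [ 0.6426 -0.0938] [ 0.5505 -0.1155] [ 0.5965 -0.1046] 0.26012751538374734
scene end [ 0.6486 -0.0897] [ 0.5596 -0.1195] 0.26211568800453366
(array([ 0.6446, -0.0913,  0.1741]), [0.003151163092473676, 0.0031511630924735802]) (array([ 0.5515, -0.1165,  0.167 ]), [9.582225043244983e-05, 9.582225043236813e-05])
mark [ 0.6855 -0.0935  0.1191] 0.27316067373183733 0.27238503218875876 0.2742291181488979
mark by tray 0.27486906
end by slide 0.259678
```

>>> {"name": "play_rows", "arguments": {"commands": [1,-0.001,0,0,0,1,-0.002,0,0,0,1,-0.003,0,0,0,1,-0.003,0,0,0,1,-0.002,0,0,0,1,-0.001,0,0,0,1,-0.001,0,0,0,1,0,0,0,0,1,0,0,0,0,1,0,0,0,0,1,0,0,0,0,1,0,0,0,0]}}

```text
clock: 20.7
tcp_pos: [0.5241, 0.1642, 0.2034]
orientation: [[-0.268, 0.963, 0.001], [0.963, 0.268, 0.004], [0.004, 0.002, -1.0]]
force: [-1.3, 6.5, 7.6]
finger_gap: 0.021
grip_force: 61.5
```

>>> {"name": "play_rows", "arguments": {"commands": [1,0,0,0,0,1,0,0,0,0,1,0,0,0,0,1,0,0,0,0,1,0,0,0,0,1,0,0,0,0,1,0,0,0,0,1,0,0,0,0,1,0,0,0,0,1,0,0,0,0,1,0,0,0,0,1,0,0,0,0]}}

```text
clock: 22.2
tcp_pos: [0.5241, 0.1642, 0.2034]
orientation: [[-0.268, 0.963, 0.001], [0.963, 0.268, 0.004], [0.004, 0.002, -1.0]]
force: [-2.4, 6.7, 7.0]
finger_gap: 0.021
grip_force: 61.5
```

```bash
python3 - <<'E'
from h import *
s=read_camera("scene");t=read_camera("top")
o=np.zeros((560,800,3),np.uint8);o[:,:400]=cv2.resize(t[140:280,320:420],None,fx=4,fy=4,interpolation=2);o[:,400:]=cv2.resize(s[150:290,240:340],None,fx=4,fy=4,interpolation=2);cv2.imwrite("pics/m4.png",o)
E
```

```text
(no output)
```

View pics/m4.png

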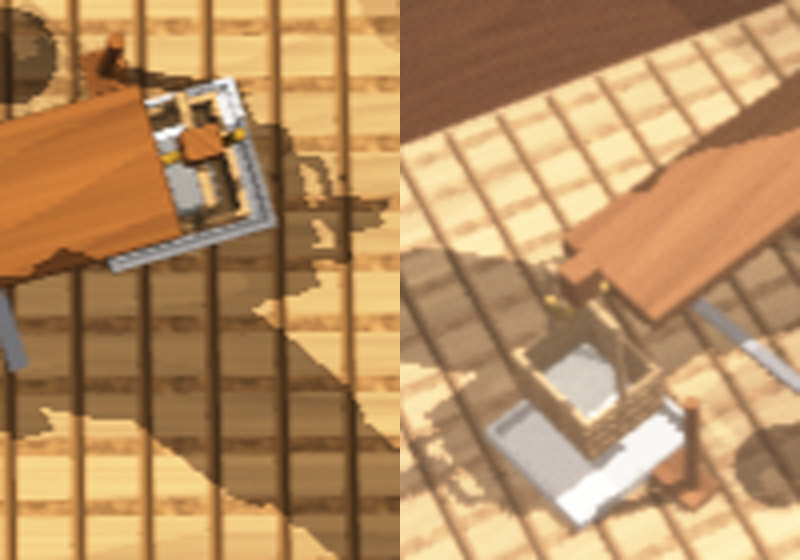

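The board's end edge, at (141,87)–(181,235) in the left panel, is about 1 mm from the post along the slide. The basket hangs level and clear of the tray, and nothing is moving.

```bash
python3 -c "
from bench import *
print(close_job())"
```

```text
the job is handed in; nothing more can be done
None
```

The job is handed in, with no verdict returned: the basket hangs free on the hook and the board is held flat by its rear grip, its end edge about 1 mm from the marker post by my camera measurements.

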